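# Seat the two levelling screws of a seed-tray stand

### The arm

A 6-joint arm with a two-finger parallel gripper is mounted at the origin on the work surface. World frame = base frame: x ahead of the robot, y to its left, z up, the work surface at z = 0. Lengths are in m, angles in degrees, forces in N, time in s.
With the tool pointing down it reaches from about 0.25 to 0.725 m from the base axis. Payload 9.7 kg.
Tool frame: the origin (TCP) lies where the fingers leave the gripper's body, on its centre line; the fingertips stand 73 mm ahead of it and the grasp point (between the pads) lies 54 mm ahead of it; y points along the fingers, x is the direction in which the jaws open and shut, and the axes are right-handed (so a half turn about y gives the same grasp; the last joint's range is limited). The gripper opens to 85 mm and grips with 20 to 120 N. Pads are 22 mm wide; open, the fingers measure 114 mm over their backs; the gripper's body (76 mm by 85 mm) begins 54 mm behind the grasp point. The pads swing forward as they close: fully open they stand 13 mm farther back than shut.
Start: joints at [-73.682, 4.979, 10.078, 95.1, 0, 90], TCP at [0.155, -0.528, 0.304] pointing down, gripper open.
Joint ranges: [-179.16, 179.16], [-48.56, 103.87], [-65.8, 70.77], [-126.05, 130.52], [-82.76, 87.17], [-180, 180]. Speed limits (degrees/s): [127.2, 127.2, 147.25, 180, 180, 180].

### API

Orientations are given as [roll, pitch, yaw] about the fixed x, y, z axes, in that order (R = Rz(yaw) Ry(pitch) Rx(roll)).
In Python, from workcell import sensors, imaging, bot, models gives the robot as it stands.
- The arm moves only by the tool arm_command, never from a script. Its argument "rows" is one flat list of numbers, 7 for each row, row after row: the shift along the tool's x, y, z in cm, then the turn, a rotation vector about the tool's x, y, z in degrees, then the gripper's target within -1 to 1 (fully open at 1, half-way at 0, shut at -1). A call has 1 to 12 rows; each row is the pose to reach, as a shift and turn from the pose commanded when the call began, along the tool's axes at that moment; what a row does not reach only later rows make up. A row lasts 1/12 s, in which the tool goes at most 41.7 mm and 7.16 degrees, less where a joint would pass 70% of its speed; a pose out of reach is approached as far as the arm can. A call with a gripper value outside its range is refused whole. The fingers move at their own pace and stop on an object; "force" is the grip in N (left out, the last holds). Time passes only in rows, so rows that repeat a pose let the fingers close. It gives the time, the measured TCP pose, the force and the opening at its end, in the units of the state.
- sensors.get_obs(): the state, without advancing time (a new reading comes with each control period).
- imaging.camera(name): name is "scene" or "top" or "wrist"; returns a dict with "pixels" (480x640x3 uint8, blue, green, red), "z_map" (480x640 float32, m along the optical axis (not along the pixel's ray), 0 where there is no reading), "camera_matrix" (3x3 intrinsics, pixels), "D" ([k1, k2, p1, p2, k3] as OpenCV has them; the pictures are not rectified), "world_from_camera" (4x4, takes a point from camera to world coordinates). Camera axes: x right, y up, looking along -z (the intrinsics and any distortion apply to the point x, -y, -z); pixel columns grow to the right and rows downward; lengths in m; the calibration is good to about 2 mm. A picture is of the moment at which its call begins.
- bot.job_done(): hands the job in, once; it reports no verdict.
Trained networks look in the newest picture that a camera, given by its name, has taken for a name from the list of things; names that differ only in an ending like _2 or _b are one class to them, and where a whole thing is asked for, a point or a joint stands for the part that bears it (a point fixed in the world has none). Each returns a list of dicts, best first, with "conf" (0 to 1); they miss things now and then, are a little off and sometimes report something else, mostly with a low value. They report only what shows in the picture. A call takes as long as a camera call.
- models.search_frame(thing, camera): "extent" ([centre column, centre row, width, height] in pixels, round what is visible of it).
- models.spot_point(thing, camera): "location" ([column, row] in pixels: a listed point, or the origin of a listed thing).
The state is a dict: "time": time; "q": joint angles; "qd": joint speeds; "joint_efforts": joint torques, N m; "ee_pos": TCP position; "tcp_rot": TCP orientation; "wrist_force": force on the tool from outside, world axes, zero at the start; "torque": the same for the moment, N m; "opening": finger opening in m.
Only numpy, scipy, OpenCV 4.12 (cv2) and the standard library are available. Lean on these libraries where they do the work, as an engineer would, in place of code of your own. Each camera call takes 0.05 s, during which the arm holds its last target.

### The job

The seed-tray stand rocks at its two front corners, because its two levelling screws do not reach the bits of board under them. Turn each wing knob clockwise until its foot is felt to bear firmly, with a load of roughly half a kilo, so that the two screw feet and the three plain feet all carry load and the stand no longer rocks; do not jack the stand up off its front middle foot. Do it gently, without shoving the stand along the bench or disturbing the things around it, and then let go.

Things in the scene. Friction and masses are not known exactly. Their poses are not given: they have to be found in the camera images.
- stand: Heavy seed-tray stand, about 4.6 kg, standing loose: dark steel deck 220 x 220 mm with a fixed dark green tray, and on the side nearest the robot an aluminium crossbar 50 x 400 mm (top 46 mm above the bench) with a screw at each end. Origin at bench level, x to the rear, y left, z up. Screw axes at x -90, y +170 and -170 mm; front middle foot x -90, y 0; rear feet x +130, y +90 and -90.
- tray_mid (a point): Centre of the green tray's rim, 87 mm above the bench. The tray, 180 mm along the stand's x and 200 mm along its y, is fixed to the stand; it holds a white insert with empty cells, lower than the rim. Its side walls are 70 mm inward of the screw axes.
- screw_left_grip (a point): Point on the axis of the left (+y) screw knob, at the height to grip. Black wing knob: an upright bar 46 mm long, 14 mm thick, 35 mm high on a disc 48 mm across and 8 mm high; the point is 13 mm below the top of the bar, 22 mm above the disc's top, 82 mm above the bench. x runs along the bar, y through its thickness, z up. The knob keeps its height as it is turned.
- screw_right_grip (a point): Point on the axis of the right (-y) screw knob, at the height to grip. Black wing knob: an upright bar 46 mm long, 14 mm thick, 35 mm high on a disc 48 mm across and 8 mm high; the point is 13 mm below the top of the bar, 22 mm above the disc's top, 82 mm above the bench. x runs along the bar, y through its thickness, z up. The knob keeps its height as it is turned.
- screw_left (a joint): Turn of the left knob, rad, growing clockwise seen from above; 0 to 0.5 at the start, stop at 4. Clockwise drives the foot down 2.86 mm per rad; 0.7 to 2.8 rad are needed. Free it takes 0.02 N m; load adds about 0.01 N m per N while turning. Once the foot bears, a hand holding the knob still in height is pushed up about 10 to 20 N per rad more; about 0.6 of that push stays on the foot after letting go.
- screw_right (a joint): Turn of the right knob, rad, growing clockwise seen from above; 0 to 0.5 at the start, stop at 4. Clockwise drives the foot down 2.86 mm per rad; 0.7 to 2.8 rad are needed. Free it takes 0.02 N m; load adds about 0.01 N m per N while turning. Once the foot bears, a hand holding the knob still in height is pushed up about 10 to 20 N per rad more; about 0.6 of that push stays on the foot after letting go.
- screw_left_foot: Rubber foot of the left screw, under the crossbar: disc 32 mm across, 10 mm high; origin at the centre of its underside, z up. It turns with the knob. The rubber gives about 1 mm per 8 N. Below it lies a fixed plywood offcut 85 x 85 mm whose top is 1.5 to 5.5 mm above the bench: the gap (1 to 7 mm at the start) is not known beforehand and differs between the two screws.
- screw_right_foot: Rubber foot of the right screw, under the crossbar: disc 32 mm across, 10 mm high; origin at the centre of its underside, z up. It turns with the knob. The rubber gives about 1 mm per 8 N. Below it lies a fixed plywood offcut 85 x 85 mm whose top is 1.5 to 5.5 mm above the bench: the gap (1 to 7 mm at the start) is not known beforehand and differs between the two screws.
- front_foot: Front middle rubber foot, 36 mm across, 10 mm high, not adjustable; origin at the centre of its underside. At the start it carries the front of the stand, 22 to 26 N, squeezed 2 mm (1 mm per 10 N); the screws relieve it: with 5 to 6 N on each it keeps about 14 N. Loading the second screw takes 1 to 2 N off the first.
- rear_foot_left: Rear left rubber foot of the stand, 32 mm across, 10 mm high, not adjustable; origin at the centre of its underside. Always meant to stay pressed on the bench.
- rear_foot_right: Rear right rubber foot of the stand, 32 mm across, 10 mm high, not adjustable; origin at the centre of its underside. Always meant to stay pressed on the bench.
- pot: Bystander: open terracotta pot, 84 mm across, 80 mm high; origin at the centre of its underside.
- bottle: Bystander: amber bottle with a white cap, 60 mm across, 125 mm high; origin at the centre of its underside.
- cup: Bystander: grey plastic cup, 70 mm across, 60 mm high; origin at the centre of its underside.

How it is judged (in metres and radians):
On the way, in this order (a step that is already met when the one before it is completed fails the run):
1. one of the two screw feet bears on its board (contact force between any of screw_left_foot, screw_right_foot and anything else above 2 N), for 0.2 s.
2. both screw feet bear (contact force between each of screw_left_foot, screw_right_foot and anything else above 2 N), for 0.2 s.
At the end, for the whole second after the job is handed in: Both screw feet carry 2 to 11 N, the front middle foot still carries more than 4 N and each rear foot more than 2 N; the stand is at rest and level within 0.03 rad (all of step 2 and contact force between each of screw_left_foot, screw_right_foot and anything else below 11 N and contact force between front_foot and anything else above 4 N and contact force between each of rear_foot_left, rear_foot_right and anything else above 2 N and linear speed of stand below 0.005 m/s and angle between stand's own z axis and vertical below 0.03 rad); the robot touches nothing.
It fails at once if a screw foot was loaded with more than 18 N: jacked up or leaned on (contact force between any of screw_left_foot, screw_right_foot and anything else above 18 N).
It fails at once if the stand was shoved more than 15 mm (distance of stand from where it was at the start of the episode above 0.015 m).
It fails at once if a bystander was moved more than 20 mm (distance of any of pot, bottle, cup from where it was at the start of the episode above 0.02 m).
It also fails if it takes over 72 s, if anything falls off the work surface, if the arm or the gripper's body presses on something with over 40 N, if the wrist force passes 120 N, or if a joint passes its speed limit or range.

## Working session

There is one attempt and no reset: what is moved stays moved. The work goes in short steps, Python scripts to look and compute and a tool call to move; the robot and the scene stay as the last step left them, time stands still between calls to the robot, and variables do not carry over. Pictures are saved under pics/ and viewed, and the job is handed in when it is done.

Besides the shell and the picture viewer there is one more tool, called after "Request:" by a JSON object that holds its "api" and its "payload". arm_command: Moves the arm, as the interface text tells. Its arguments: {"type":"object","properties":{"rows":{"type":"array","items":{"type":"number"}},"force":{"type":"number"}},"required":["rows"]}

```bash
mkdir -p pics; ls; cat > h.py <<'E'
import numpy as np, cv2
from workcell import sensors, imaging, bot, models
def px2w(c,u,v,z=None,depth=None):
    K=np.array(c["camera_matrix"]);D=np.array(c["D"],float)
    n=cv2.undistortPoints(np.array([[[u,v]]],float),K,D)[0,0]
    T=np.array(c["world_from_camera"])
    d=np.array([n[0],-n[1],-1.0])
    o=T[:3,3]; w=T[:3,:3]@d
    if depth is not None: return o+w*depth
    return o+w*((z-o[2])/w[2])
E
python3 - <<'E'
from h import *
print(sensors.get_obs())
for n in ["scene","top"]:
    c=imaging.camera(n); cv2.imwrite(f"pics/{n}0.png",c["pixels"])
    for t,z in [("screw_left_grip",.082),("screw_right_grip",.082),("tray_mid",.087)]:
        for r in models.spot_point(t,n)[:3]:
            u,v=r["location"]; print(n,t,round(r["conf"],2),np.round([u,v]),np.round(px2w(c,u,v,z),4))
    for t in ["pot","bottle","cup","stand"]:
        for r in models.spot_point(t,n)[:1]:
            u,v=r["location"]; print(n,t,round(r["conf"],2),np.round([u,v]),np.round(px2w(c,u,v,0),4))
E
```

```text
pics
{'time': 0.0, 'q': array([-7.36835776e+01,  5.01076852e+00,  1.00344408e+01,  9.51006434e+01,
       -1.03070838e-03,  9.00001909e+01]), 'qd': array([-0.0027399 ,  0.01284177,  0.17504777, -0.01714561,  0.06675057,
       -0.05125316]), 'joint_efforts': array([ 5.96605914e-04, -5.20390248e+01,  4.64801717e+01,  1.64824032e-02,
        3.10076564e-05, -2.91398692e-07]), 'ee_pos': array([ 0.15447485, -0.52771487,  0.30318608]), 'tcp_rot': array([-9.00010310e+01,  7.69710633e-02, -7.36837686e+01]), 'wrist_force': array([-0.4842436 , -0.90291194, -0.53942348]), 'torque': array([-0.01109544,  0.03933337, -0.00667231]), 'opening': 0.08589931200811907}
scene screw_left_grip 0.8 [441. 232.] [0.412  0.1831 0.082 ]
scene screw_right_grip 0.83 [296. 196.] [ 0.4971 -0.1469  0.082 ]
scene screw_right_grip 0.54 [439. 257.] [0.4925 0.2213 0.082 ]
scene screw_right_grip 0.31 [282. 284.] [0.748  0.0465 0.082 ]
scene tray_mid 0.81 [343. 242.] [0.5808 0.0547 0.087 ]
scene tray_mid 0.19 [218. 202.] [ 0.6388 -0.2597  0.087 ]
scene pot 0.89 [524. 328.] [0.481  0.4115 0.    ]
scene bottle 0.74 [466. 377.] [0.6561 0.3754 0.    ]
scene cup 0.89 [216. 204.] [ 0.5566 -0.3816  0.    ]
scene stand 0.91 [349. 263.] [0.5327 0.0384 0.    ]
top screw_left_grip 0.52 [246. 314.] [0.4087 0.1795 0.082 ]
top screw_right_grip 0.73 [460. 262.] [ 0.5435 -0.3667  0.082 ]
top screw_right_grip 0.51 [373. 286.] [ 0.4795 -0.143   0.082 ]
top tray_mid 0.81 [298. 243.] [0.5875 0.0481 0.087 ]
top pot 0.62 [163. 287.] [0.4769 0.4101 0.    ]
top bottle 0.65 [177. 220.] [0.6568 0.3767 0.    ]
top cup 0.61 [461. 264.] [ 0.5428 -0.391   0.    ]
top stand 0.89 [304. 270.] [0.5237 0.0354 0.    ]
```

View images.

View pics/scene0.png

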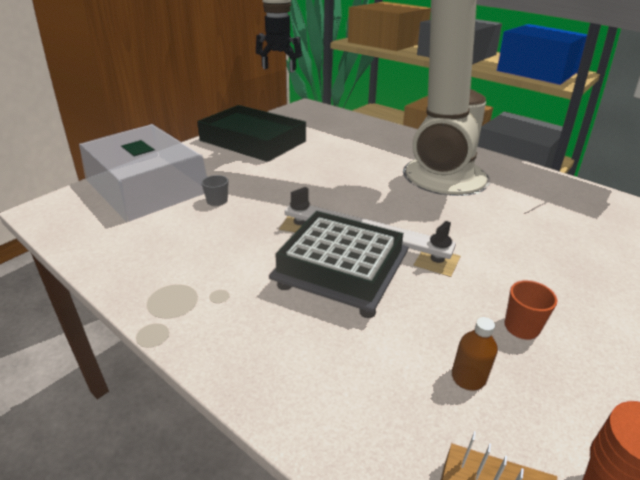

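View pics/top0.png

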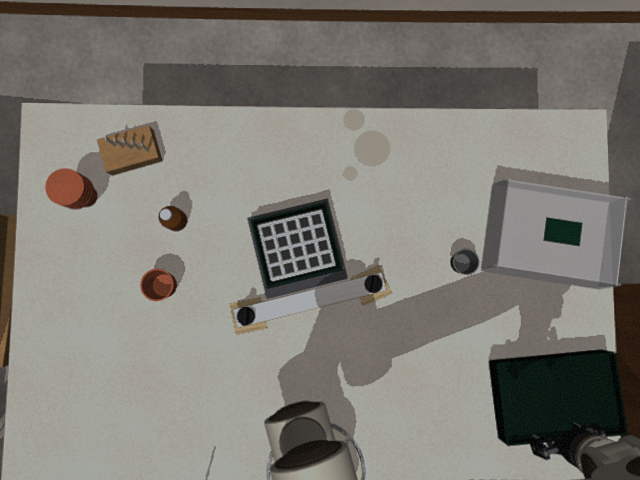

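```bash
python3 - <<'E'
from h import *
c=imaging.camera("top");p=c["pixels"]
a=cv2.resize(p[285:345,215:275],(480,480),interpolation=cv2.INTER_CUBIC)
b=cv2.resize(p[255:315,345:405],(480,480),interpolation=cv2.INTER_CUBIC)
im=np.clip(np.hstack([a,b]).astype(float)*2,0,255).astype(np.uint8)
cv2.imwrite("pics/crop1.png",cv2.resize(im,(800,400)))
c=imaging.camera("wrist");cv2.imwrite("pics/wrist1.png",c["pixels"])
print(c["world_from_camera"]);print(c["camera_matrix"])
o=sensors.get_obs();print(o["ee_pos"],o["tcp_rot"])
E
```

```text
[[ 0.28083332  0.91614787  0.28601702  0.22789396]
 [-0.95975595  0.26773901  0.08476042 -0.5046334 ]
 [ 0.00107517 -0.29831009  0.9544684   0.37490699]
 [ 0.          0.          0.          1.        ]]
[[348.34887396   0.         311.20087987]
 [  0.         348.34887396 237.03709797]
 [  0.           0.           1.        ]]
[ 0.15450654 -0.52784839  0.30386672] [-9.00017796e+01  1.83949509e-03 -7.36849101e+01]
```

View pics/crop1.png

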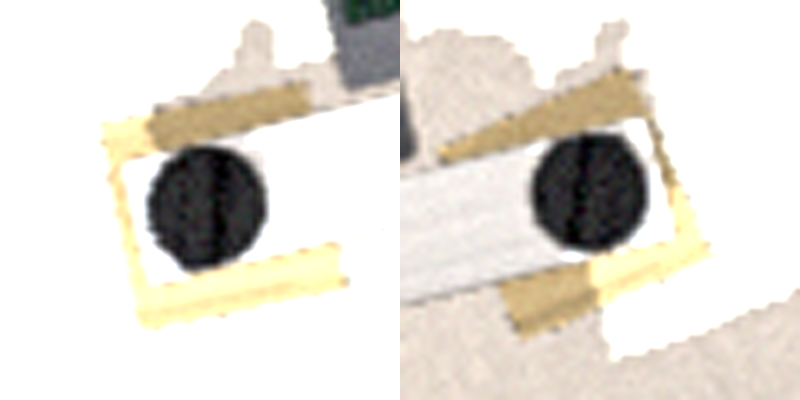

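View pics/wrist1.png

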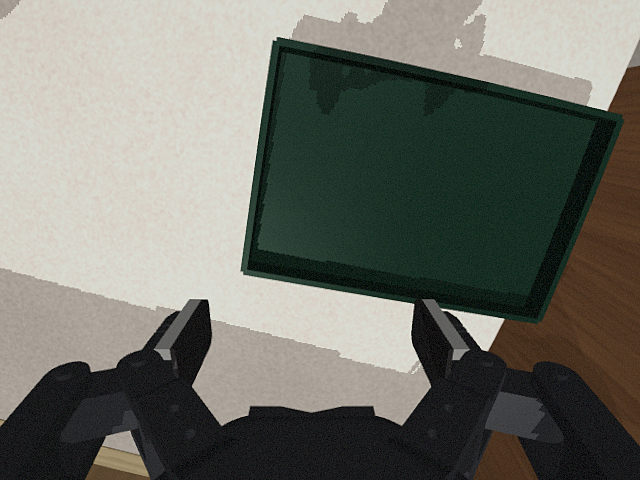

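Request:
{"api": "arm_command", "payload": {"rows": [-2.5,0,3.9,0,2,0,0,-5,0,7.8,0,4,0,0,-7.5,0,11.7,0,6,0,0,-10,0,15.6,0,8,0,0,-12.5,0,19.5,0,10,0,0,-15,0,23.4,0,12,0,0,-17.5,0,27.2,0,14,0,0,-20,0,31.1,0,16,0,0,-22.5,0.5,35,0,16.3,0,0,-25,1,38.9,0,16.3,0,0,-27.4,1.5,42.7,0,16.3,0,0,-27.4,2,42.7,0,16.3,0,0]}}

```text
time: 1.9
ee_pos: [0.4829, -0.1494, 0.2864]
tcp_rot: [-89.9, -0.0, -90.0]
wrist_force: [1.3, -0.2, 0.3]
opening: 0.0428
```

```bash
python3 - <<'E'
from h import *
o=sensors.get_obs();print(o["time"],o["ee_pos"],o["tcp_rot"],o["q"])
c=imaging.camera("wrist");cv2.imwrite("pics/wrist2.png",c["pixels"])
for t,z in [("screw_left_grip",.082),("screw_right_grip",.082),("tray_mid",.087)]:
    for r in models.spot_point(t,"wrist")[:3]:
        u,v=r["location"]; print(t,round(r["conf"],2),np.round([u,v]),np.round(px2w(c,u,v,z),4))
print(sensors.get_obs()["ee_pos"])
E
```

```text
1.9 [ 0.48287587 -0.14943963  0.28636076] [-8.98963022e+01 -3.63715858e-02 -8.99707107e+01] [-1.71944689e+01 -1.55807905e+00  1.43226476e+00  9.28805265e+01
 -4.03513941e-03  1.62776205e+02]
screw_right_grip 0.63 [306. 222.] [ 0.4868 -0.1434  0.082 ]
tray_mid 0.85 [41. 92.] [0.5887 0.0531 0.087 ]
[ 0.4819917  -0.15045173  0.28519293]
```

View pics/wrist2.png

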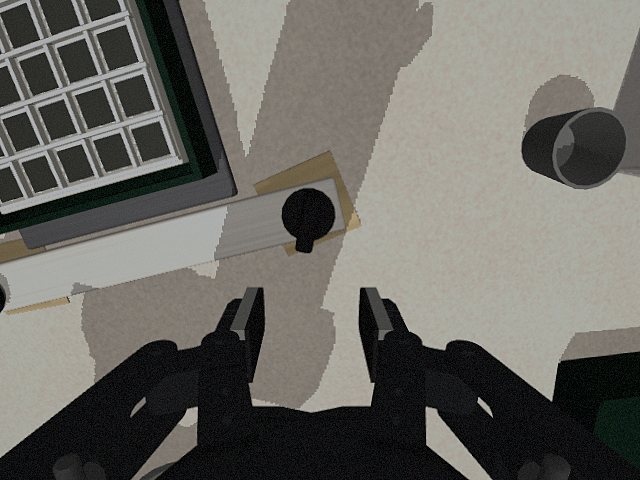

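```bash
cat >> h.py <<'E'
def cloud(c):
    K=np.array(c["camera_matrix"]);D=np.array(c["D"],float)
    v,u=np.mgrid[0:480,0:640]
    n=cv2.undistortPoints(np.stack([u.ravel(),v.ravel()],1).astype(float)[:,None],K,D)[:,0]
    d=c["z_map"].ravel()
    P=np.stack([n[:,0]*d,-n[:,1]*d,-d],1)
    T=np.array(c["world_from_camera"])
    W=P@T[:3,:3].T+T[:3,3]; W[d<=0]=np.nan
    return W
def bar(c,xy,r=0.035,zlo=.082,zhi=.105):
    W=cloud(c); m=(np.hypot(W[:,0]-xy[0],W[:,1]-xy[1])<r)&(W[:,2]>.05)&(W[:,2]<.12)
    print("z hist",np.histogram(W[m,2],np.arange(.04,.121,.005)))
    m&=(W[:,2]>zlo)&(W[:,2]<zhi); Q=W[m]
    if len(Q)<5: print("few");return
    rect=cv2.minAreaRect((Q[:,:2]*1000).astype(np.float32))
    q=Q[:,:2]-Q[:,:2].mean(0); w,V=np.linalg.eigh(q.T@q)
    a=np.degrees(np.arctan2(V[1,1],V[0,1]))
    print(len(Q),"mean",Q.mean(0),"pca angle",a,"rect",rect,"ext",np.ptp(q@V,axis=0), 'z95',np.percentile(Q[:,2],95))
E
python3 - <<'E'
from h import *
c=imaging.camera("wrist");p=c["pixels"]
bar(c,(0.487,-0.1434))
a=cv2.resize(p[160:280,240:380],(700,600),interpolation=cv2.INTER_CUBIC)
cv2.imwrite("pics/crop2.png",np.clip(a.astype(float)*4,0,255).astype(np.uint8))
E
```

```text
z hist (array([   0,    0,    2,  292, 1081,   20,   21,   18,   21,   23,  329,
        671,    0,    0,    0,    0]), array([0.04 , 0.045, 0.05 , 0.055, 0.06 , 0.065, 0.07 , 0.075, 0.08 ,
       0.085, 0.09 , 0.095, 0.1  , 0.105, 0.11 , 0.115, 0.12 ]))
1037 mean [ 0.4885845  -0.14566636  0.09491296] pca angle 169.75966236125987 rect ((486.7403259277344, -145.46435546875), (14.034074783325195, 45.88689041137695), 79.7732925415039) ext [0.01403534 0.04588738] z95 0.09662969858337635
```

View pics/crop2.png

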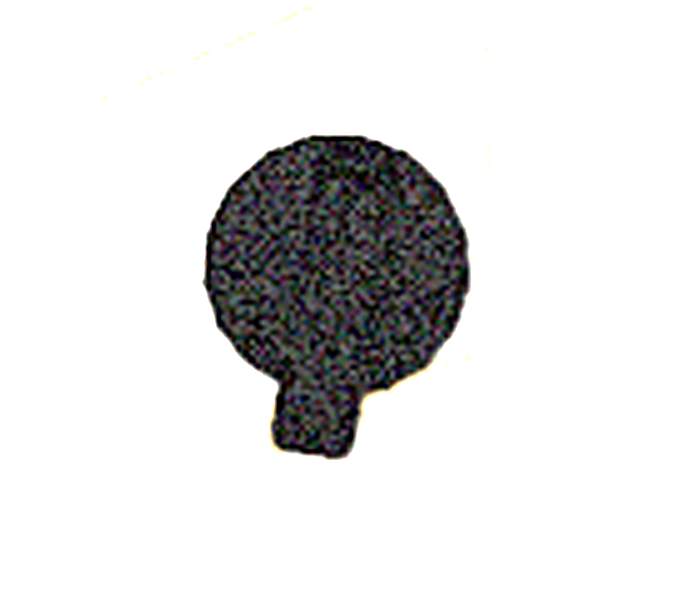

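Request:
{"api": "arm_command", "payload": {"rows": [0,0,0,0,-7.1,0,0,0,0,0,0,-14.2,0,0,0,0,0,0,-21.3,0,0,0,0,0,0,-28.4,0,0,0,0,0,0,-35.5,0,0,0,0,0,0,-42.6,0,0,0,0,0,0,-49.7,0,0,0,0,0,0,-56.8,0,0,0,0,0,0,-63.9,0,0,0,0,0,0,-71,0,0,0,0,0,0,-78.1,0,0,0,0,0,0,-85.1,0,0]}}

```text
time: 3.15
ee_pos: [0.4808, -0.153, 0.2863]
tcp_rot: [-90.0, -0.1, -4.7]
wrist_force: [0.1, 0.2, 0.2]
opening: 0.0427
```

Request:
{"api": "arm_command", "payload": {"rows": [0,0,0,0,-7.1,0,0,0,0,0,0,-14.2,0,0,0,0,0,0,-21.3,0,0,0,0,0,0,-28.4,0,0,0,0,0,0,-35.5,0,0,0,0,0,0,-42.6,0,0,0,0,0,0,-49.7,0,0,0,0,0,0,-56.8,0,0,0,0,0,0,-63.9,0,0,0,0,0,0,-71,0,0,0,0,0,0,-78.1,0,0,0,0,0,0,-85.1,0,0]}}

```text
time: 4.15
ee_pos: [0.4808, -0.153, 0.2863]
tcp_rot: [-90.1, 0.0, 80.4]
wrist_force: [0.2, 0.1, -0.6]
opening: 0.0426
```

```bash
python3 - <<'E'
from h import *
for i in range(4):
    c=imaging.camera("wrist"); o=sensors.get_obs();print(o["time"],o["ee_pos"],o["tcp_rot"],o["q"],o["opening"],o["wrist_force"])
bar(c,(0.487,-0.1434))
p=c["pixels"]; cv2.imwrite("pics/wrist3.png",p)
E
```

```text
4.2 [ 0.48083366 -0.15292833  0.28627381] [-9.00512366e+01  1.96374329e-02  8.09294994e+01] [-1.76382162e+01 -1.63486062e+00  1.34762831e+00  9.29288985e+01
 -1.17851426e-02 -8.56772987e+00] 0.042918865324966166 [-0.38079697  0.23920507  1.52419432]
4.25 [ 0.48091016 -0.15278362  0.28620836] [-9.00459527e+01  1.71670435e-02  8.02027324e+01] [-1.76203601e+01 -1.62714452e+00  1.34790541e+00  9.29271882e+01
 -1.07524136e-02 -7.82310393e+00] 0.042727708671701586 [-0.90066025  0.70937144  0.22430898]
4.3 [ 0.48103238 -0.15259201  0.28610023] [-9.00389779e+01  1.30827432e-02  7.99102481e+01] [-1.75966354e+01 -1.61462338e+00  1.34814073e+00  9.29224111e+01
 -7.87833164e-03 -7.50689071e+00] 0.042295951755645524 [-0.42513368  0.28381685  0.64420099]
4.35 [ 0.48114365 -0.15239064  0.28603535] [-9.00345570e+01  1.20055469e-02  7.98607084e+01] [-1.75712128e+01 -1.60570938e+00  1.34965302e+00  9.29195428e+01
 -7.43481218e-03 -7.43192717e+00] 0.04277443619900634 [-0.51486679 -1.00317299  0.5480755 ]
z hist (array([   0,    0,    3,  250, 1117,   17,   17,   25,   21,   20,  286,
        670,    0,    0,    0,    0]), array([0.04 , 0.045, 0.05 , 0.055, 0.06 , 0.065, 0.07 , 0.075, 0.08 ,
       0.085, 0.09 , 0.095, 0.1  , 0.105, 0.11 , 0.115, 0.12 ]))
990 mean [ 0.48460399 -0.14454002  0.09504759] pca angle 169.68409780658195 rect ((486.4660949707031, -144.58453369140625), (13.440417289733887, 45.442481994628906), 79.93790435791016) ext [0.01350967 0.04542593] z95 0.09673412547918375
```

View pics/wrist3.png

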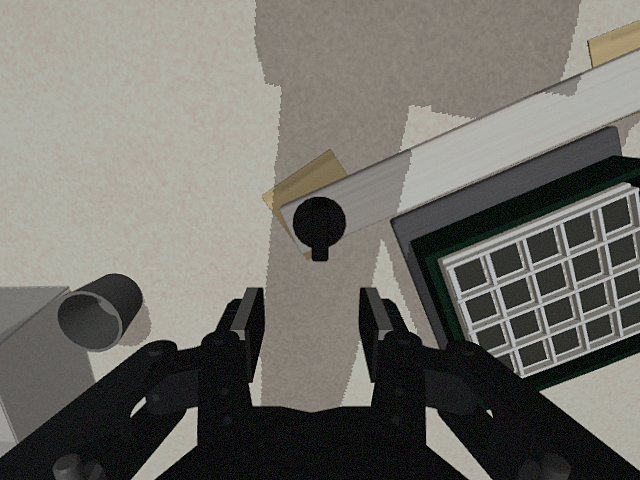

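Request:
{"api": "arm_command", "payload": {"rows": [0.4,1.5,-0.2,0,0,0,0,0.8,3,-0.4,0,0,0,0,0.8,4.5,-0.4,0,0,0,0,0.8,6,-0.4,0,0,0,0,0.8,7.5,-0.4,0,0,0,0,0.8,8.5,-0.4,0,0,0,0,0.8,8.5,-0.4,0,0,0,0,0.8,8.5,-0.4,0,0,0,0,0.8,8.5,-0.4,0,0,0,0]}}

```text
time: 5.1
ee_pos: [0.4872, -0.1444, 0.2016]
tcp_rot: [-90.1, 0.0, 80.1]
wrist_force: [0.5, -0.3, 0.2]
opening: 0.0427
```

```bash
python3 - <<'E'
from h import *
for i in range(3):
    c=imaging.camera("wrist"); o=sensors.get_obs();print(o["time"],o["ee_pos"],o["tcp_rot"],o["wrist_force"])
bar(c,(0.487,-0.1434))
p=c["pixels"]; cv2.imwrite("pics/wrist4.png",p)
E
```

```text
5.15 [ 0.48732026 -0.14437908  0.20173452] [-9.00885590e+01  1.10730481e-02  8.01646459e+01] [-0.0722953  -0.07541811  0.11777541]
5.2 [ 0.48732987 -0.14435608  0.20168731] [-9.00891977e+01  9.61420510e-03  8.01769660e+01] [0.34099636 0.07466343 0.28270963]
5.25 [ 0.48731335 -0.1443236   0.20155225] [-9.00799213e+01  1.10773952e-02  8.01881131e+01] [-0.99031857  0.35231722  1.21271238]
z hist (array([   0,    0,    6,  454, 1980,   47,   43,   53,   51,   63,  586,
       1318,    0,    0,    0,    0]), array([0.04 , 0.045, 0.05 , 0.055, 0.06 , 0.065, 0.07 , 0.075, 0.08 ,
       0.085, 0.09 , 0.095, 0.1  , 0.105, 0.11 , 0.115, 0.12 ]))
2000 mean [ 0.48366757 -0.14436374  0.09478311] pca angle 169.47601151389924 rect ((486.1953125, -144.79739379882812), (13.85211181640625, 45.33635711669922), 79.635498046875) ext [0.01392722 0.04532696] z95 0.0965449712582766
```

View pics/wrist4.png

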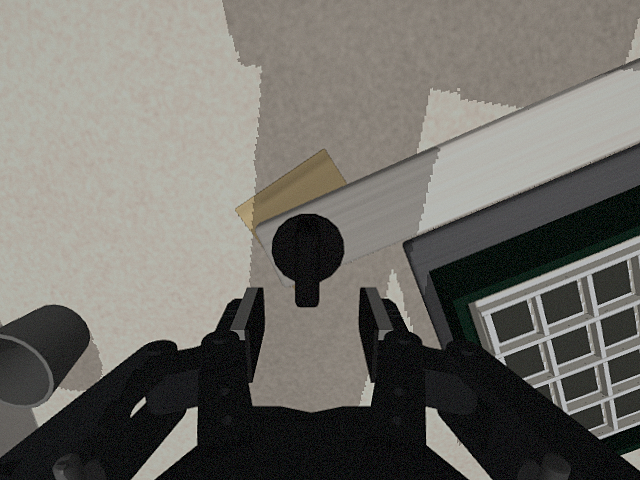

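Request:
{"api": "arm_command", "payload": {"rows": [-0.07,1,0.06,0,0.5,0,0,-0.07,2,0.06,0,0.5,0,0,-0.07,3,0.06,0,0.5,0,0,-0.07,4,0.06,0,0.5,0,0,-0.07,5,0.06,0,0.5,0,0,-0.07,6,0.06,0,0.5,0,0,-0.07,6.2,0.06,0,0.5,0,0,-0.07,6.2,0.06,0,0.5,0,0,-0.07,6.2,0.06,0,0.5,0,0], "force": 20}}

```text
time: 6.0
ee_pos: [0.4863, -0.1448, 0.1387]
tcp_rot: [-90.0, 0.0, 79.7]
wrist_force: [-0.6, -0.2, 1.2]
opening: 0.0427
```

```bash
cat > obs.py <<'E'
from h import *
import sys
F=[];M=[]
for i in range(int(sys.argv[1])):
    c=imaging.camera("wrist"); o=sensors.get_obs();F.append(o["wrist_force"]);M.append(o["torque"])
print(o["time"],o["ee_pos"],o["tcp_rot"],o["q"][5],o["opening"]);print("F",np.mean(F,0),"sd",np.std(F,0),"M",np.mean(M,0))
if len(sys.argv)>2: cv2.imwrite("pics/"+sys.argv[2],c["pixels"])
E
python3 obs.py 4 w5.png
```

```text
6.2 [ 0.48655772 -0.14484108  0.13919136] [-9.00553722e+01  6.33395984e-03  7.97156017e+01] -6.293004552557468 0.042693588876569544
F [-0.24554689  0.07399991  0.2213266 ] sd [0.35800027 0.64404592 0.40641522] M [-0.0111465   0.0327183   0.00399549]
```

View pics/w5.png

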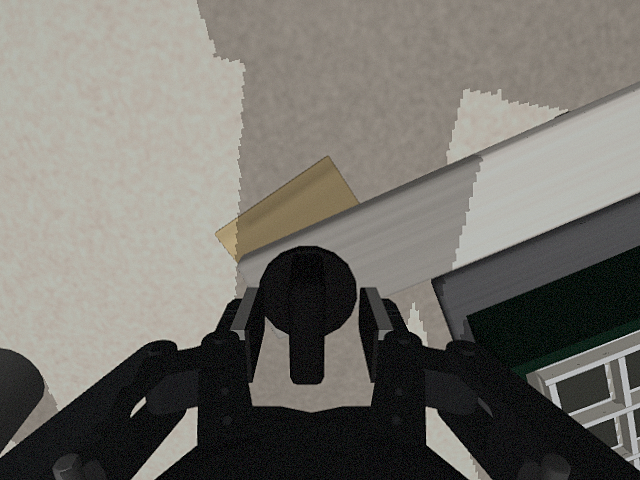

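Request:
{"api": "arm_command", "payload": {"rows": [0,0,0,0,0,0,-1,0,0,0,0,0,0,-1,0,0,0,0,0,0,-1,0,0,0,0,0,0,-1,0,0,0,0,0,0,-1,0,0,0,0,0,0,-1,0,0,0,0,0,0,-1,0,0,0,0,0,0,-1], "force": 35}}

```text
time: 6.87
ee_pos: [0.4862, -0.146, 0.1392]
tcp_rot: [-90.0, 0.2, 79.6]
wrist_force: [-2.6, -8.2, 2.8]
opening: 0.0134
```

```bash
python3 obs.py 6 w6.png
```

```text
7.1667 [ 0.48619789 -0.14602177  0.13916934] [-90.04047126   0.17568305  79.64883624] -6.294582362102601 0.01326969305214981
F [-2.35259005 -8.74677528  3.03947511] sd [0.47386597 0.62152045 0.41364481] M [-1.51113750e+00  4.93387061e-01  4.03144663e-04]
```

Request:
{"api": "arm_command", "payload": {"rows": [-0.06,0,0.01,0,0,0,-1,-0.13,0,0.02,0,0,0,-1,-0.13,0,0.02,0,0,0,-1,-0.13,0,0.02,0,0,0,-1]}}

```text
time: 7.5
ee_pos: [0.4861, -0.1463, 0.1389]
tcp_rot: [-90.0, 0.0, 79.7]
wrist_force: [-0.4, -4.4, 2.5]
opening: 0.0135
```

```bash
python3 obs.py 6 w7.png
```

```text
7.8 [ 0.48605631 -0.14628097  0.13889428] [-9.00419195e+01  4.66387271e-02  7.97094727e+01] -6.4415008227306885 0.013606792220022795
F [-0.00873905 -5.65611073  3.07030705] sd [0.56779661 0.46424844 0.46639176] M [-0.84594994 -0.09548932 -0.01626406]
```

Request:
{"api": "arm_command", "payload": {"rows": [-0.05,-0.02,0,0,1,0,-1,-0.1,-0.04,0,0,3,0,-1,-0.1,-0.04,0,0,5,0,-1,-0.1,-0.04,0,0,7,0,-1,-0.1,-0.04,0,0,9,0,-1,-0.1,-0.04,0,0,11,0,-1,-0.1,-0.04,0,0,13,0,-1,-0.1,-0.04,0,0,15,0,-1,-0.1,-0.04,0,0,15,0,-1,-0.1,-0.04,0,0,15,0,-1]}}

```text
time: 8.63
ee_pos: [0.4861, -0.1465, 0.139]
tcp_rot: [-90.0, -0.1, 64.8]
wrist_force: [3.6, 1.9, 0.8]
opening: 0.0131
```

```bash
python3 obs.py 5 w8.png
```

```text
8.8833 [ 0.48602981 -0.14653152  0.13903349] [-9.00184501e+01 -7.95016893e-02  6.47886857e+01] 8.402207685293673 0.013226209103775928
F [4.8691993  2.67981207 0.44734833] sd [0.22447016 0.5636969  0.3256947 ] M [ 0.75227396 -1.12736734  0.00180633]
```

View pics/w8.png

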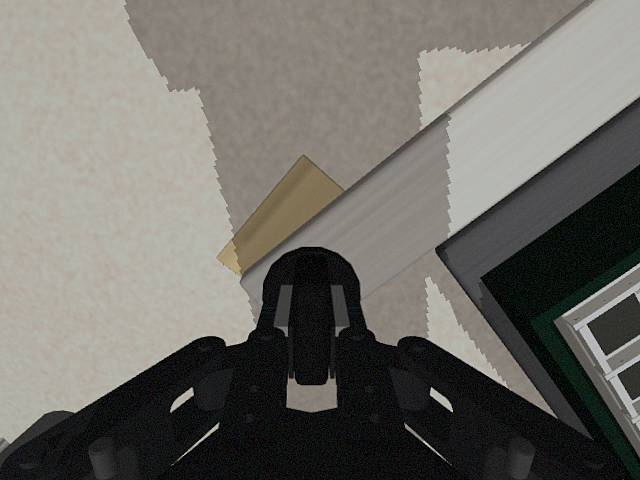

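Request:
{"api": "arm_command", "payload": {"rows": [0.05,0,-0.03,0,3,0,-1,0.05,0,-0.03,0,6,0,-1,0.05,0,-0.03,0,9,0,-1,0.05,0,-0.03,0,12,0,-1,0.05,0,-0.03,0,15,0,-1,0.05,0,-0.03,0,18,0,-1,0.05,0,-0.03,0,21,0,-1,0.05,0,-0.03,0,24,0,-1,0.05,0,-0.03,0,24,0,-1]}}

```text
time: 9.63
ee_pos: [0.4863, -0.1464, 0.139]
tcp_rot: [-90.0, -0.0, 40.6]
wrist_force: [3.4, 2.1, 1.1]
opening: 0.0134
```

```bash
python3 obs.py 4 
```

```text
9.8333 [ 0.48627154 -0.14643697  0.13901352] [-8.99879364e+01 -3.27804584e-02  4.08272434e+01] 32.39920170946434 0.013568573747589824
F [3.50011604 2.75337446 0.99750804] sd [0.50378779 0.19849136 0.18197144] M [ 0.7343488  -0.98099222  0.00555435]
```

Request:
{"api": "arm_command", "payload": {"rows": [0.03,0,0,0,3,0,-1,0.05,0,0,0,6,0,-1,0.05,0,0,0,9,0,-1,0.05,0,0,0,12,0,-1,0.05,0,0,0,15,0,-1,0.05,0,0,0,18,0,-1,0.05,0,0,0,20,0,-1,0.05,0,0,0,20,0,-1]}}

```text
time: 10.5
ee_pos: [0.4865, -0.1463, 0.1391]
tcp_rot: [-90.0, -0.0, 20.7]
wrist_force: [2.3, 1.5, 1.7]
opening: 0.0134
```

```bash
python3 obs.py 4 
```

```text
10.7 [ 0.48649333 -0.14633327  0.13911132] [-9.00020075e+01  1.14971764e-03  2.08059468e+01] 52.454149062917004 0.013418210243043386
F [2.41111061 1.4897127  2.81557267] sd [0.38858026 0.60459086 0.26556215] M [ 0.49459334 -0.66322399 -0.02265759]
```

Request:
{"api": "arm_command", "payload": {"rows": [0.02,0,0,0,2,0,-1,0.03,0,0,0,4,0,-1,0.03,0,0,0,6,0,-1,0.03,0,0,0,8,0,-1,0.03,0,0,0,10,0,-1,0.03,0,0,0,12,0,-1,0.03,0,0,0,14,0,-1,0.03,0,0,0,15,0,-1,0.03,0,0,0,15,0,-1]}}

```text
time: 11.45
ee_pos: [0.4867, -0.1463, 0.1393]
tcp_rot: [-90.0, 0.0, 5.7]
wrist_force: [1.1, 0.6, 5.2]
opening: 0.0135
```

```bash
python3 obs.py 5 
```

```text
11.7 [ 0.48668013 -0.14630203  0.13928834] [-9.00149084e+01  9.36519717e-03  5.77838320e+00] 67.49744689955516 0.013722656077918931
F [0.31924519 1.86887397 5.46279025] sd [0.70323922 0.11170896 0.5828125 ] M [ 0.40705837 -0.33974432 -0.01653009]
```

Request:
{"api": "arm_command", "payload": {"rows": [0,0,0,0,2,0,-1,0,0,0,0,4,0,-1,0,0,0,0,6,0,-1,0,0,0,0,8,0,-1,0,0,0,0,10,0,-1,0,0,0,0,12,0,-1,0,0,0,0,14,0,-1,0,0,0,0,16,0,-1,0,0,0,0,18,0,-1,0,0,0,0,20,0,-1,0,0,0,0,20,0,-1]}}

```text
time: 12.62
ee_pos: [0.4868, -0.1463, 0.1396]
tcp_rot: [-90.0, -0.0, -14.3]
wrist_force: [0.6, 2.4, 7.4]
opening: 0.0137
```

```bash
python3 obs.py 5 
```

```text
12.8667 [ 0.48681216 -0.14630675  0.13961761] [-9.00198293e+01 -2.71773521e-02 -1.42178336e+01] 87.49796705111858 0.013571420961169922
F [-0.42860173  2.52511186  7.7428066 ] sd [0.34924593 0.2550403  0.44858851] M [ 0.409773   -0.26820044 -0.02730092]
```

```bash
cat > obs.py <<'E'
from h import *
import sys
F=[];M=[];Z=[]
for i in range(int(sys.argv[1])):
    c=imaging.camera("wrist"); o=sensors.get_obs();F.append(o["wrist_force"]);M.append(o["torque"]);Z.append(o["ee_pos"])
print(o["time"],np.mean(Z,0),np.std(Z,0)[2],o["tcp_rot"],o["q"][5],o["opening"]);print("F",np.mean(F,0),"sd",np.std(F,0),"M",np.mean(M,0))
if len(sys.argv)>2: cv2.imwrite("pics/"+sys.argv[2],c["pixels"])
E
python3 obs.py 6
```

```text
13.1667 [ 0.48679503 -0.14630329  0.13961571] 1.2773816354361397e-05 [-9.00196513e+01 -2.23613682e-02 -1.42184378e+01] 87.49788058873669 0.013520356225826148
F [-0.07410797  2.29630704  7.69773214] sd [0.39721865 0.2387082  0.68427722] M [ 0.41568617 -0.2725807  -0.02045466]
```

Request:
{"api": "arm_command", "payload": {"rows": [0,-0.05,0,0,0,0,-1,0,-0.1,0,0,0,0,-1,0,-0.1,0,0,0,0,-1,0,-0.1,0,0,0,0,-1,0,-0.1,0,0,0,0,-1]}}

```text
time: 13.58
ee_pos: [0.4868, -0.1463, 0.1399]
tcp_rot: [-90.0, 0.0, -14.3]
wrist_force: [2.5, 1.6, 3.8]
opening: 0.0137
```

```bash
python3 obs.py 8 
```

```text
13.9833 [ 0.48682126 -0.14624693  0.13997002] 8.551984900103327e-06 [-9.00038553e+01  2.70849377e-03 -1.42810100e+01] 87.56159214340181 0.013341701903558215
F [2.1305694  1.77878898 2.50138401] sd [0.34270554 0.43765205 0.56535395] M [ 0.23882916 -0.70013802  0.03927906]
```

Request:
{"api": "arm_command", "payload": {"rows": [0,0,0,0,-2,0,-1,0,0,0,0,-4,0,-1,0,0,0,0,-6,0,-1,0,0,0,0,-8,0,-1,0,0,0,0,-10,0,-1,0,0,0,0,-10,0,-1,0,0,0,0,-10,0,-1]}}

```text
time: 14.57
ee_pos: [0.4867, -0.1462, 0.1399]
tcp_rot: [-90.0, 0.0, -4.3]
wrist_force: [2.2, 1.0, 1.8]
opening: 0.013
```

```bash
python3 obs.py 8 
```

```text
14.9667 [ 0.48675457 -0.14623376  0.1398837 ] 1.2899126949598394e-05 [-8.99982233e+01  1.48432989e-02 -4.29624254e+00] 77.57777627868681 0.013172286819322495
F [2.33634417 1.58656494 0.78586103] sd [0.48387078 0.64688806 0.63790295] M [ 0.20060524 -0.7146625   0.02257297]
```

Request:
{"api": "arm_command", "payload": {"rows": [0,0,0,0,0,0,0,0,0,0,0,0,0,0,0,0,0,0,0,0,0,0,0,0,0,0,0,0,0,0,0,0,0,0,0,0,-1,0,0,0,0,0,0,-3,0,0,0,0,0,0,-6,0,0,0,0,0,0,-9,0,0,0,0,0,0,-12,0,0,-5,0,0,0,-14.5,0,0,-10,0,0,0,-14.5,0,0,-15,0,0]}}

```text
time: 15.97
ee_pos: [0.4876, -0.1465, 0.2914]
tcp_rot: [-90.2, -0.4, 11.0]
wrist_force: [-0.3, -0.1, -0.4]
opening: 0.0423
```

```bash
python3 obs.py 2 w9.png; python3 - <<'E'
from h import *
c=imaging.camera("wrist");bar(c,(0.487,-0.146))
E
```

```text
16.0667 [ 0.487314   -0.14640231  0.28785028] 0.0009765347144769232 [-90.0743099   -0.13678399  10.80214007] 62.47769037279776 0.04266841086834517
F [-0.36874792  0.3756601   0.09203521] sd [0.04842055 0.60048777 0.38164307] M [ 0.01183021 -0.02388285 -0.00106153]
z hist (array([   0,    0,    1,   70, 1234,   26,   27,   30,   31,   33,  131,
        867,    0,    0,    0,    0]), array([0.04 , 0.045, 0.05 , 0.055, 0.06 , 0.065, 0.07 , 0.075, 0.08 ,
       0.085, 0.09 , 0.095, 0.1  , 0.105, 0.11 , 0.115, 0.12 ]))
1053 mean [ 0.48684123 -0.14293541  0.0955629 ] pca angle 85.77378900972232 rect ((487.1284484863281, -144.89309692382812), (45.68926239013672, 14.102558135986328), 85.96217346191406) ext [0.01413986 0.04567379] z95 0.0975448359823046
```

View pics/w9.png

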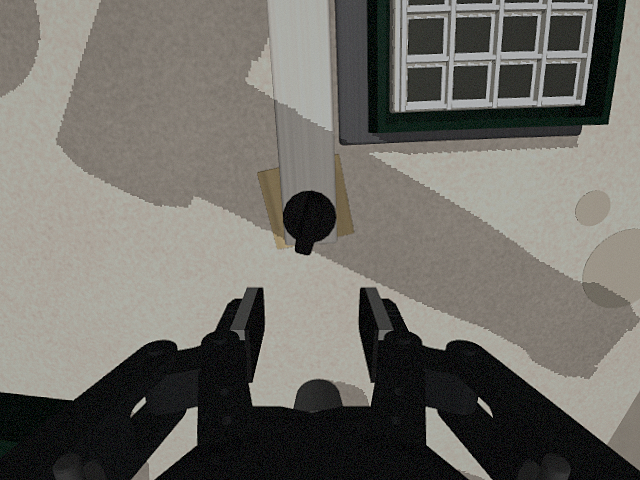

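Request:
{"api": "arm_command", "payload": {"rows": [-0.1,0,3,0,-6.6,0,0,-0.2,0,6,0,-13.2,0,0,-0.3,0,9,0,-19.8,0,0,-0.4,0,12,0,-26.4,0,0,-0.5,0,15,0,-33,0,0,-0.6,0,18,0,-39.6,0,0,-0.7,0,21,0,-46.2,0,0,-0.8,0,24,0,-52.8,0,0,-0.9,0,27,0,-59.4,0,0,-1,0,30,0,-66,0,0,-1.1,0,33,0,-72.6,0,0,-1.2,0,33.9,0,-79,0,0]}}

```text
time: 17.12
ee_pos: [0.4107, 0.1873, 0.2839]
tcp_rot: [-89.9, 0.0, 90.0]
wrist_force: [0.5, -1.0, -0.4]
opening: 0.0423
```

```bash
python3 obs.py 4 w10.png; python3 - <<'E'
from h import *
c=imaging.camera("wrist");
for r in models.spot_point("screw_left_grip","wrist")[:3]:
        u,v=r["location"]; print(round(r["conf"],2),np.round([u,v]),np.round(px2w(c,u,v,.082),4))
bar(c,(0.4125,0.185))
E
```

```text
17.3167 [0.41127189 0.18563759 0.28411661] 0.00016397305855500862 [-8.99344790e+01  4.66655357e-02  8.94567908e+01] 24.672049373892136 0.04286973095583592
F [-0.01650198 -0.29358721 -0.29399504] sd [0.69836892 0.75703294 0.47428623] M [ 0.03116706 -0.00511751  0.00512002]
0.67 [308. 213.] [0.4007 0.1829 0.082 ]
z hist (array([   0,    0,    2,  239, 1164,   14,   18,   14,   19,   20,  303,
        715,    0,    0,    0,    0]), array([0.04 , 0.045, 0.05 , 0.055, 0.06 , 0.065, 0.07 , 0.075, 0.08 ,
       0.085, 0.09 , 0.095, 0.1  , 0.105, 0.11 , 0.115, 0.12 ]))
1044 mean [0.40181389 0.18488457 0.09511558] pca angle -179.22060087879177 rect ((403.7774963378906, 184.88327026367188), (46.51954650878906, 14.014233589172363), 1.338407278060913) ext [0.01402363 0.04654089] z95 0.09675897304634981
```

View pics/w10.png

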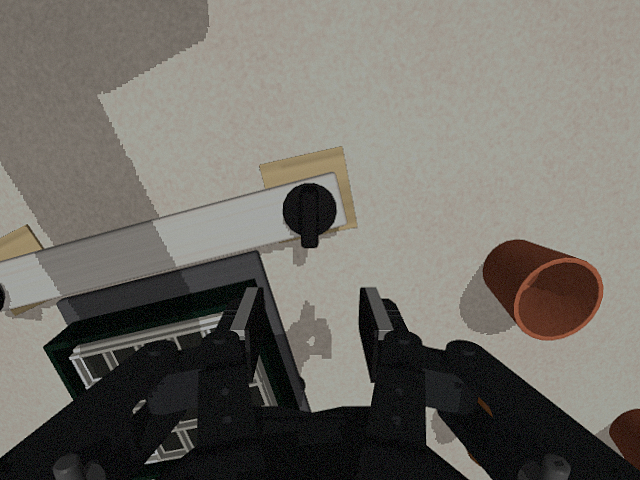

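Request:
{"api": "arm_command", "payload": {"rows": [-0.12,1.5,0.4,0,-1,0,0,-0.24,3,0.75,0,-1.5,0,0,-0.24,4.5,0.75,0,-1.5,0,0,-0.24,6,0.75,0,-1.5,0,0,-0.24,7.5,0.75,0,-1.5,0,0,-0.24,8.4,0.75,0,-1.5,0,0,-0.24,8.4,0.75,0,-1.5,0,0,-0.24,8.4,0.75,0,-1.5,0,0]}}

```text
time: 18.08
ee_pos: [0.4045, 0.1817, 0.2011]
tcp_rot: [-90.0, 0.0, 91.1]
wrist_force: [-0.5, -1.1, 0.0]
opening: 0.0429
```

```bash
python3 obs.py 3 w11.png; python3 - <<'E'
from h import *
c=imaging.camera("wrist");
bar(c,(0.4045,0.185))
E
```

```text
18.2333 [0.40484143 0.1821154  0.20188602] 0.00013030520635218346 [-9.00741479e+01 -3.24011579e-02  9.11730748e+01] 23.06286614691671 0.04239527647866424
F [ 0.4845083   0.02193141 -0.29338383] sd [0.40053228 0.41017717 0.24355041] M [ 0.01853184  0.00690717 -0.01086012]
z hist (array([   0,    0,    6,  411, 2013,   43,   50,   50,   50,   63,  557,
       1343,    0,    0,    0,    0]), array([0.04 , 0.045, 0.05 , 0.055, 0.06 , 0.065, 0.07 , 0.075, 0.08 ,
       0.085, 0.09 , 0.095, 0.1  , 0.105, 0.11 , 0.115, 0.12 ]))
1993 mean [0.40019408 0.18484285 0.09487515] pca angle -179.79117752376837 rect ((402.53277587890625, 185.08810424804688), (45.073265075683594, 13.950010299682617), 0.7981026768684387) ext [0.01400474 0.04511442] z95 0.09662372009049806
```

View pics/w11.png

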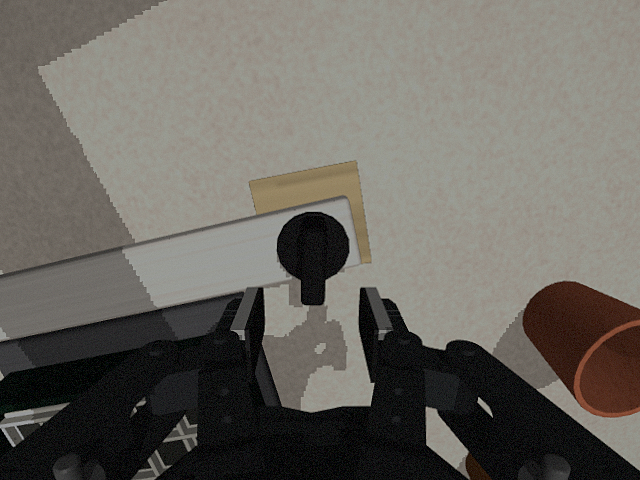

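Request:
{"api": "arm_command", "payload": {"rows": [0.05,1,0.1,0,0.6,0,0,0.1,2,0.17,0,0.6,0,0,0.1,3,0.17,0,0.6,0,0,0.1,4,0.17,0,0.6,0,0,0.1,5,0.17,0,0.6,0,0,0.1,6,0.17,0,0.6,0,0,0.1,6.2,0.17,0,0.6,0,0,0.1,6.2,0.17,0,0.6,0,0,0.1,6.2,0.17,0,0.6,0,0]}}

```text
time: 19.03
ee_pos: [0.4028, 0.1833, 0.1391]
tcp_rot: [-90.0, -0.0, 90.6]
wrist_force: [-0.8, 0.1, 0.6]
opening: 0.0429
```

```bash
python3 obs.py 4 w12.png
```

```text
19.2333 [0.4030168  0.18333614 0.13952183] 5.938910204889906e-05 [-9.00467752e+01 -2.01261231e-02  9.06164772e+01] 23.84699903889322 0.04296960910424702
F [ 0.11020674 -0.4543458   0.14481587] sd [0.57652811 0.26433908 0.50487891] M [ 0.01547241 -0.01588918 -0.00997558]
```

View pics/w12.png

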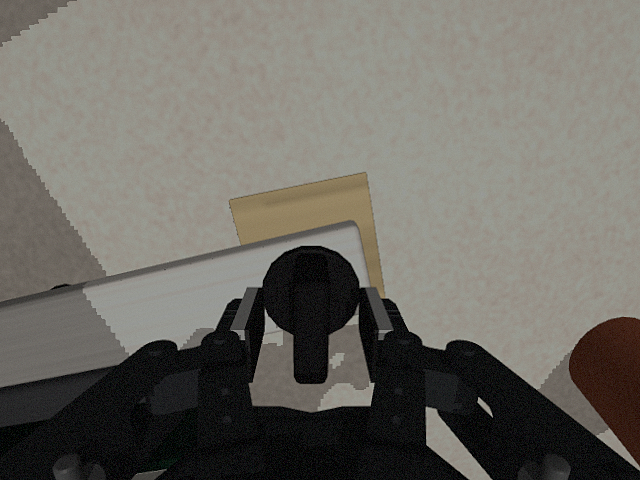

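Bar sits at column 311, finger mid at 312: well centred. Close.

Request:
{"api": "arm_command", "payload": {"rows": [0,0,0,0,0,0,-1,0,0,0,0,0,0,-1,0,0,0,0,0,0,-1,0,0,0,0,0,0,-1,0,0,0,0,0,0,-1,0,0,0,0,0,0,-1,0,0,0,0,0,0,-1,0,0,0,0,0,0,-1], "force": 35}}

```text
time: 19.9
ee_pos: [0.4028, 0.1832, 0.139]
tcp_rot: [-90.0, 0.0, 90.6]
wrist_force: [0.7, -2.2, 0.8]
opening: 0.0133
```

```bash
python3 obs.py 6
```

```text
20.2 [0.40281964 0.18320165 0.13905789] 9.570720026247313e-06 [-9.00110264e+01  4.80829328e-03  9.06155881e+01] 23.845158001310306 0.013328444356860484
F [ 0.24372843 -1.48782131  1.85684598] sd [0.26753291 0.62490153 0.48900944] M [-0.37131885 -0.14181277  0.00540356]
```

Request:
{"api": "arm_command", "payload": {"rows": [-0.02,-0.02,0,0,2,0,-1,-0.02,-0.02,0,0,4,0,-1,-0.02,-0.02,0,0,6,0,-1,-0.02,-0.02,0,0,8,0,-1,-0.02,-0.02,0,0,10,0,-1,-0.02,-0.02,0,0,12,0,-1,-0.02,-0.02,0,0,14,0,-1,-0.02,-0.02,0,0,15,0,-1,-0.02,-0.02,0,0,15,0,-1]}}

```text
time: 20.95
ee_pos: [0.4028, 0.1832, 0.1392]
tcp_rot: [-90.0, -0.0, 75.6]
wrist_force: [1.5, -0.2, 0.8]
opening: 0.0128
```

```bash
python3 obs.py 6
```

```text
21.25 [0.40283051 0.18315462 0.13922417] 1.1089840945375393e-05 [-9.00052062e+01 -1.81789931e-02  7.56479381e+01] 38.793990089440705 0.013523956917143864
F [1.52676266 0.71719507 0.86415251] sd [0.28506671 0.87070902 0.38267753] M [ 0.09666173 -0.34435595 -0.00366638]
```

Request:
{"api": "arm_command", "payload": {"rows": [0,0,0,0,3,0,-1,0,0,0,0,6,0,-1,0,0,0,0,9,0,-1,0,0,0,0,12,0,-1,0,0,0,0,15,0,-1,0,0,0,0,18,0,-1,0,0,0,0,20,0,-1,0,0,0,0,20,0,-1,0,0,0,0,20,0,-1]}}

```text
time: 22.0
ee_pos: [0.4029, 0.1832, 0.1393]
tcp_rot: [-90.0, -0.0, 55.7]
wrist_force: [2.5, 1.3, 0.7]
opening: 0.0133
```

```bash
python3 obs.py 5
```

```text
22.25 [0.40286194 0.18317171 0.13927012] 1.154332184005861e-05 [-9.00006331e+01 -2.75225719e-02  5.56588534e+01] 58.78301800673249 0.013111019756600834
F [1.7049281  2.63338073 0.48355793] sd [0.50376819 0.51850625 0.34938418] M [ 0.48184537 -0.50102214  0.00421021]
```

Request:
{"api": "arm_command", "payload": {"rows": [0.03,0,0,0,3,0,-1,0.03,0,0,0,6,0,-1,0.03,0,0,0,9,0,-1,0.03,0,0,0,12,0,-1,0.03,0,0,0,15,0,-1,0.03,0,0,0,18,0,-1,0.03,0,0,0,20,0,-1,0.03,0,0,0,20,0,-1,0.03,0,0,0,20,0,-1]}}

```text
time: 23.0
ee_pos: [0.4029, 0.1833, 0.1392]
tcp_rot: [-90.0, -0.0, 35.7]
wrist_force: [2.4, 1.9, 1.2]
opening: 0.0136
```

```bash
python3 obs.py 5
```

```text
23.25 [0.40294224 0.18328462 0.13922231] 1.3095086782861863e-05 [-9.00011774e+01 -3.65264153e-03  3.56548427e+01] 78.80325231132143 0.013428931743009692
F [1.95905779 1.83289777 0.76313628] sd [0.39150981 0.65762287 0.51848087] M [ 0.3615551  -0.48910857  0.0061028 ]
```

Request:
{"api": "arm_command", "payload": {"rows": [0.03,0,0,0,3,0,-1,0.03,0,0,0,6,0,-1,0.03,0,0,0,9,0,-1,0.03,0,0,0,12,0,-1,0.03,0,0,0,15,0,-1,0.03,0,0,0,18,0,-1,0.03,0,0,0,20,0,-1,0.03,0,0,0,20,0,-1,0.03,0,0,0,20,0,-1]}}

```text
time: 24.0
ee_pos: [0.403, 0.1834, 0.1391]
tcp_rot: [-90.0, 0.0, 15.7]
wrist_force: [0.9, 2.4, 0.7]
opening: 0.0133
```

```bash
python3 obs.py 5
```

```text
24.25 [0.40307754 0.18337775 0.13915965] 1.428778736227467e-05 [-9.00067598e+01  1.11593844e-02  1.56538294e+01] 98.81188355159918 0.01319700546978856
F [0.66514604 0.6485422  1.74553341] sd [0.34020468 0.3222409  0.5243568 ] M [ 0.11455025 -0.23504625 -0.00865765]
```

Request:
{"api": "arm_command", "payload": {"rows": [0,0,0,0,2,0,-1,0,0,0,0,4,0,-1,0,0,0,0,6,0,-1,0,0,0,0,8,0,-1,0,0,0,0,10,0,-1,0,0,0,0,12,0,-1,0,0,0,0,14,0,-1,0,0,0,0,15,0,-1,0,0,0,0,15,0,-1]}}

```text
time: 25.0
ee_pos: [0.4031, 0.1834, 0.1392]
tcp_rot: [-90.0, 0.0, 0.6]
wrist_force: [0.7, -0.2, 1.1]
opening: 0.0131
```

```bash
python3 obs.py 6
```

```text
25.3 [0.40313124 0.18338984 0.13915908] 1.1535049811767552e-05 [-9.00061346e+01  6.67729484e-03  6.47536643e-01] 113.8191211605338 0.013470202982973859
F [ 0.50217762 -0.20916971  1.40047472] sd [0.43422163 0.50852824 0.25600172] M [-0.0605278  -0.24084656  0.00588431]
```

Request:
{"api": "arm_command", "payload": {"rows": [0,0,0,0,3,0,-1,0,0,0,0,6,0,-1,0,0,0,0,9,0,-1,0,0,0,0,12,0,-1,0,0,0,0,15,0,-1,0,0,0,0,18,0,-1,0,0,0,0,20,0,-1,0,0,0,0,20,0,-1,0,0,0,0,20,0,-1]}}

```text
time: 26.05
ee_pos: [0.4032, 0.1834, 0.1393]
tcp_rot: [-90.0, -0.0, -19.3]
wrist_force: [0.9, -1.2, 3.3]
opening: 0.0136
```

```bash
python3 obs.py 6
```

```text
26.35 [0.4032279  0.18338098 0.13929587] 2.0272218489833466e-05 [-9.00042811e+01 -1.28940762e-02 -1.93558180e+01] 133.81956408995737 0.013260823743308156
F [ 1.08911565 -1.64992223  3.55276211] sd [0.44208416 0.17007122 0.60539071] M [-0.41294531 -0.23945808  0.02774693]
```

Request:
{"api": "arm_command", "payload": {"rows": [0,0,0,0,2,0,-1,0,0,0,0,4,0,-1,0,0,0,0,6,0,-1,0,0,0,0,8,0,-1,0,0,0,0,10,0,-1,0,0,0,0,12,0,-1,0,0,0,0,14,0,-1,0,0,0,0,15,0,-1,0,0,0,0,15,0,-1]}}

```text
time: 27.1
ee_pos: [0.4033, 0.1833, 0.1395]
tcp_rot: [-90.0, -0.0, -34.4]
wrist_force: [0.9, -2.6, 6.1]
opening: 0.0133
```

```bash
python3 obs.py 8
```

```text
27.5 [0.40330241 0.18334276 0.13949024] 7.289377286453267e-06 [-8.99954596e+01 -2.94837929e-02 -3.43728758e+01] 148.83106429306832 0.013538572423334809
F [ 0.80123476 -2.83448472  5.18580938] sd [0.43800819 0.5256721  0.521462  ] M [-0.61269817 -0.20388795 -0.0119075 ]
```

Request:
{"api": "arm_command", "payload": {"rows": [0,-0.03,0,0,0,0,-1,0,-0.07,0,0,0,0,-1,0,-0.07,0,0,0,0,-1,0,-0.07,0,0,0,0,-1]}}

```text
time: 27.83
ee_pos: [0.4033, 0.1833, 0.1398]
tcp_rot: [-90.0, -0.0, -34.4]
wrist_force: [3.8, -3.2, 1.3]
opening: 0.0134
```

```bash
python3 obs.py 10
```

```text
28.3333 [0.40331336 0.18333111 0.13979198] 1.2507764965349285e-05 [-9.00124061e+01 -2.59422281e-02 -3.43863788e+01] 148.84405126933825 0.013783058811895484
F [ 3.8267297  -3.462936    0.84763721] sd [0.5510346  0.349969   0.37346294] M [-0.74821981 -0.82079501  0.01736768]
```

Request:
{"api": "arm_command", "payload": {"rows": [0,0,0,0,0,0,0,0,0,0,0,0,0,0,0,0,0,0,0,0,0,0,0,0,0,0,0,0,0,0,0,0,0,0,0,0,-1,0,0,0,0,0,0,-3,0,0,0,0,0,0,-6,0,0,0,0,0,0,-9,0,0,0,0,0,0,-12,0,0,0,0,0,0,-15,0,0,0,0,0,0,-15,0,0,0,0,0]}}

```text
time: 29.33
ee_pos: [0.404, 0.1839, 0.2963]
tcp_rot: [-89.6, -0.2, -34.4]
wrist_force: [0.2, -0.5, 1.1]
opening: 0.043
```

```bash
python3 obs.py 4 w13.png; python3 - <<'E'
from h import *
c=imaging.camera("wrist");bar(c,(0.4035,0.184))
c=imaging.camera("top");cv2.imwrite("pics/top2.png",c["pixels"])
for t in ["pot","bottle","cup","stand"]:
    for r in models.spot_point(t,"top")[:1]:
        u,v=r["location"]; print(t,round(r["conf"],2),np.round([u,v]),np.round(px2w(c,u,v,0),4))
W=cloud(c)
for n,xy in [("L",(.4035,.184)),("R",(.4867,-.146))]:
    print(n);bar(c,xy)
E
```

```text
29.5333 [0.403391   0.18358752 0.29107064] 0.0016329980953739495 [-9.00479959e+01  2.98902007e-02 -3.43830200e+01] 148.85030091913958 0.04272297666161617
F [ 0.48414235  0.09660329 -0.56365765] sd [0.11410159 0.33275516 0.17231287] M [-0.00579308  0.02059741 -0.04802841]
z hist (array([   0,    0,    0,   78, 1266,   12,   22,   21,   16,   19,  139,
        824,    0,    0,    0,    0]), array([0.04 , 0.045, 0.05 , 0.055, 0.06 , 0.065, 0.07 , 0.075, 0.08 ,
       0.085, 0.09 , 0.095, 0.1  , 0.105, 0.11 , 0.115, 0.12 ]))
994 mean [0.40498293 0.18616576 0.09567776] pca angle 55.05577405097884 rect ((403.9990539550781, 184.45266723632812), (45.46610641479492, 13.59721565246582), 55.484989166259766) ext [0.01371757 0.04551262] z95 0.097417741750037
pot 0.88 [164. 287.] [0.4762 0.407  0.    ]
bottle 0.75 [173. 220.] [0.6551 0.3881 0.    ]
cup 0.73 [461. 261.] [ 0.5491 -0.3897  0.    ]
stand 0.61 [300. 268.] [0.5277 0.0443 0.    ]
L
z hist (array([ 0,  0, 16, 31, 21,  4,  0,  2,  1,  2, 16,  7,  1,  0,  0,  0]), array([0.04 , 0.045, 0.05 , 0.055, 0.06 , 0.065, 0.07 , 0.075, 0.08 ,
       0.085, 0.09 , 0.095, 0.1  , 0.105, 0.11 , 0.115, 0.12 ]))
26 mean [0.3953352  0.16717079 0.09360671] pca angle -158.23192168798477 rect ((397.11981201171875, 166.4634246826172), (18.498886108398438, 10.924098014831543), 10.79908275604248) ext [0.01176285 0.0190817 ] z95 0.09927252773653361
R
z hist (array([ 0,  0, 33, 68, 70, 11,  2,  0,  0, 14, 38, 42,  4,  0,  0,  0]), array([0.04 , 0.045, 0.05 , 0.055, 0.06 , 0.065, 0.07 , 0.075, 0.08 ,
       0.085, 0.09 , 0.095, 0.1  , 0.105, 0.11 , 0.115, 0.12 ]))
98 mean [ 0.4859446  -0.1462098   0.09400355] pca angle 86.45666432047663 rect ((485.7713928222656, -146.06272888183594), (44.17616653442383, 12.81122875213623), 89.97722625732422) ext [0.0135867 0.0440863] z95 0.09973938365211821
```

View pics/w13.png

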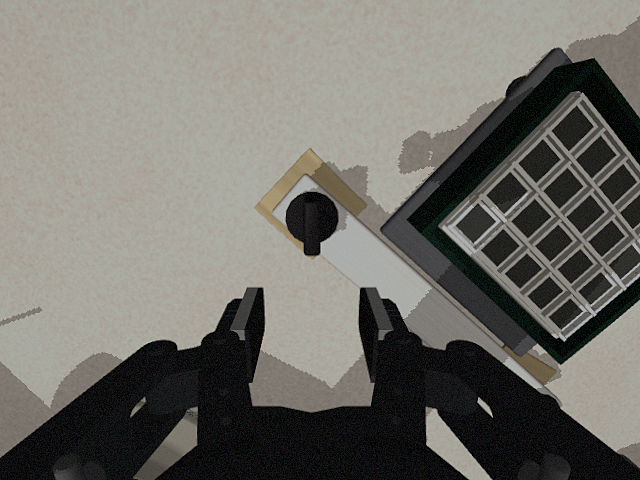

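View pics/top2.png

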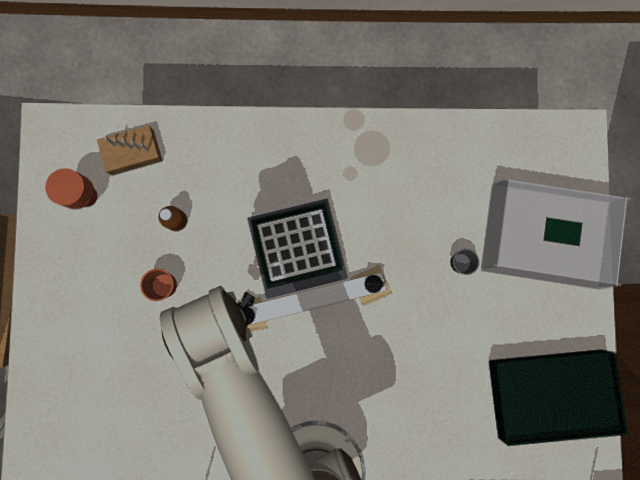

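```bash
python3 obs.py 2; python3 -c "
from h import *
print(bot.job_done())"
```

```text
29.9333 [0.40306171 0.18340033 0.28952472] 6.30953655458566e-05 [-9.00280436e+01  1.49030808e-02 -3.43802229e+01] 148.8467719761421 0.04295436766032303
F [0.18015081 0.37632805 0.0831631 ] sd [0.11671406 0.45296458 0.2362312 ] M [0.00692252 0.01195908 0.02127099]
the job is handed in; nothing more can be done
None
```

I turned both knobs clockwise until each foot took load. The right knob needed about 84°, after going 10° too far and backing off. The left needed about 125°. I then let go, lifted the hand clear and handed the job in at about 30 s.

**Foot loads:** I could not measure these directly, so they are estimates from the wrist force, the turn past first contact and how far each knob rose.
- **Right:** about 6 to 8.5 N on release, so roughly 4 to 7 N once the left screw was loaded.
- **Left:** about 4 to 8 N.

My two ways of estimating disagreed by up to a factor of two. Both results lie within 2 to 11 N. I did not check the loads on the front and rear feet.

**Last checks:**
- **Knobs:** both stayed at their turned angles after release, and their tops sat about 1 mm (right) and 0.8 mm (left) higher than before.
- **Stand and bystanders:** the before and after top pictures show no movement. The network's bottle and stand positions differed by about 10 mm between pictures. I put this down to network scatter, because the objects look unmoved.
- **Contact:** the wrist force was back near zero, so the arm was touching nothing.

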